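Fetch the vial from behind the bottles and put the bottles back

TASK

The glass vial stands at the back of the white stock stand, behind the infusion bottle and the tablet bottle. Set both bottles upright on the dark grey side tray out of the way, then stand the vial upright in the middle of the small steel dish, and only then put the bottles back upright on the stand, each in the middle of its own pad: the infusion bottle on the round pad, the tablet bottle on the square one. Do not tip any of them over, and leave the roll of tape and the timer where they are.

Things in the scene. Friction and masses are not known exactly. Their poses are not given: they have to be found in the camera images.
- infusion_bottle_mid (a point): Clear infusion bottle with a narrow neck and cap, the tallest thing on the white stand: 58 mm in diameter, 165 mm high, about 0.27 kg; solid as a plain 58 mm cylinder up to 152 mm. The point is on its axis, half-way up (82.5 mm above its underside); z is up its axis. It can be held anywhere on the 58 mm cylinder; holding it 105 to 120 mm above its underside keeps its cap clear of the gripper's palm. It starts on the round pad.
- tablet_bottle_mid (a point): Round tablet bottle with a blue body and white flip cap that stays shut: body 48 mm in diameter and 59 mm high, cap 45 mm across up to 74 mm, with a thin note card on it up to 87 mm; about 0.085 kg. The point is on its axis 40 mm above its underside, a good height to hold it; z is up its axis. It starts on the square pad.
- vial_mid (a point): Small glass vial with a crimped cap: 24 mm in diameter, 57 mm high, about 0.02 kg. The point is on its axis, half-way up (28.5 mm above its underside); z is up its axis. It starts directly on the board of the white stand, about 44 mm behind the line of the two pads and midway between them.
- stock_stand: White board fixed on the worktop, 150 mm (its x, front to back) by 170 mm (its y) and 8 mm thick. The origin is the centre of its underside; x points to its back, y to its left seen from the front, z up. Along its back edge, 68 mm behind the origin, runs a thin steel rail whose top is 25 mm above the worktop. The two pads lie on the board side by side at x = -22 mm, y = +44 and -44 mm (which is on which side varies); the vial starts at about x = +22 mm, y = 0.
- round_pad: Round dark rubber pad fixed on the stand, 76 mm in diameter, 3 mm thick; the place of the infusion bottle. The origin is the centre of its underside; its top is 3 mm above it, 11 mm above the worktop.
- square_pad: Square dark rubber pad fixed on the stand, 66 mm a side, 3 mm thick; the place of the tablet bottle. The origin is the centre of its underside; its top is 3 mm above it, 11 mm above the worktop.
- side_tray: Empty shallow dark grey plastic tray fixed on the worktop, 150 mm (its x) by 180 mm (its y), rim 12 mm high, walls 4 mm thick, floor 4 mm thick. The origin is the centre of its underside; z up. The side area for both bottles.
- vial_dish: Small round steel dish fixed on the worktop, 76 mm across its rim, 8 mm high, its flat inner floor about 56 mm across and 3 mm above the worktop. The origin is the centre of its underside. The vial is to stand in it.
- tape_roll_mid (a point): Bystander: loose roll of skin-coloured tape lying flat near the front left corner of the worktop, 50 mm in diameter, 13 mm high; the point is its centre.
- timer_mid (a point): Bystander: loose white countdown timer standing upright near the front edge of the worktop, 26 x 72 x 62 mm; the point is its centre.

How it is judged:
On the way, in this order (a step that is already met when the one before it is completed fails the run):
1. both bottles stand released on the side tray, the vial still in its place on the stand (x of infusion_bottle_mid in the frame of side_tray between -0.055 and 0.055 m and y of infusion_bottle_mid in the frame of side_tray between -0.07 and 0.07 m and z of infusion_bottle_mid in the frame of side_tray between 0.0795 and 0.0935 m and angle between each of infusion_bottle_mid, tablet_bottle_mid's own z axis and vertical below 0.1 rad and contact force between the fingers and infusion_bottle below 0.05 N and linear speed of each of infusion_bottle, tablet_bottle below 0.02 m/s and x of tablet_bottle_mid in the frame of side_tray between -0.055 and 0.055 m and y of tablet_bottle_mid in the frame of side_tray between -0.07 and 0.07 m and z of tablet_bottle_mid in the frame of side_tray between 0.037 and 0.051 m and contact force between the fingers and tablet_bottle below 0.05 N and distance of vial_mid from where it was at the start of the episode below 0.02 m), for 0.2 s.
2. the vial stands released in the dish while both bottles are still on the side tray (horizontal distance between vial_mid and vial_dish below 0.015 m and z of vial_mid in the frame of vial_dish between 0.0255 and 0.0375 m and angle between each of vial_mid, infusion_bottle_mid, tablet_bottle_mid's own z axis and vertical below 0.1 rad and contact force between the fingers and vial below 0.05 N and linear speed of each of vial, infusion_bottle, tablet_bottle below 0.02 m/s and x of infusion_bottle_mid in the frame of side_tray between -0.055 and 0.055 m and y of infusion_bottle_mid in the frame of side_tray between -0.07 and 0.07 m and z of infusion_bottle_mid in the frame of side_tray between 0.0795 and 0.0935 m and contact force between the fingers and infusion_bottle below 0.05 N and x of tablet_bottle_mid in the frame of side_tray between -0.055 and 0.055 m and y of tablet_bottle_mid in the frame of side_tray between -0.07 and 0.07 m and z of tablet_bottle_mid in the frame of side_tray between 0.037 and 0.051 m and contact force between the fingers and tablet_bottle below 0.05 N), for 0.2 s.
At the end, for the whole second after the job is handed in: The infusion bottle stands within 12 mm of the middle of the round pad, the tablet bottle within 12 mm of the middle of the square pad and the vial within 15 mm of the middle of the dish, all upright (within 0.1 rad), released and at rest (horizontal distance between vial_mid and vial_dish below 0.015 m and z of vial_mid in the frame of vial_dish between 0.0255 and 0.0375 m and angle between each of vial_mid, infusion_bottle_mid, tablet_bottle_mid's own z axis and vertical below 0.1 rad and contact force between the fingers and vial below 0.05 N and linear speed of each of vial, infusion_bottle, tablet_bottle below 0.02 m/s and horizontal distance between infusion_bottle_mid and round_pad below 0.012 m and z of infusion_bottle_mid in the frame of round_pad between 0.0795 and 0.0915 m and contact force between the fingers and infusion_bottle below 0.05 N and horizontal distance between tablet_bottle_mid and square_pad below 0.012 m and z of tablet_bottle_mid in the frame of square_pad between 0.037 and 0.049 m and contact force between the fingers and tablet_bottle below 0.05 N); the robot touches nothing.
It fails at once if the roll of tape or the timer is moved more than 15 mm (distance of any of tape_roll_mid, timer_mid from where it was at the start of the episode above 0.015 m).
It fails at once if a bottle or the vial is tipped by more than 0.6 rad (angle between any of infusion_bottle_mid, tablet_bottle_mid, vial_mid's own z axis and vertical above 0.6 rad).
It also fails if it takes over 93 s, if anything falls off the work surface, if the arm or the gripper's body presses on something with over 40 N, if the wrist force passes 120 N, or if a joint passes its speed limit or range.

ROBOT

A 7-joint arm with a two-finger parallel gripper is mounted at the origin on a cart in front of the work surface, level with it; the furniture and walls round the work are solid. World frame = base frame: x ahead of the robot, y to its left, z up, the work surface at z = 0. Lengths are in m, angles in rad, forces in N, time in s.
With the tool pointing down it reaches from about 0.425 to 0.8 m from the base axis. Payload 8.3 kg.
Tool frame: the origin (TCP) lies on the centre line of the jaws, within the pads' length; the fingertips stand 17 mm ahead of it and the grasp point (between the pads) lies 2 mm behind it; z points along the fingers, y is the line along which they close (so a half turn about z gives the same grasp; the last joint's range is limited). The gripper opens to 85 mm and grips with 20 to 120 N. Pads are 22 mm wide; open, the fingers measure 114 mm over their backs; the gripper's body (76 mm by 85 mm) begins 54 mm behind the grasp point. The pads swing forward as they close: fully open they stand 13 mm farther back than shut.
Start: joints at [-1.279, 0.383, 0.016, 1.37, -0.006, 1.388, -0.046], TCP at [0.217, 0.586, 0.248] pointing down, gripper open.
Joint ranges: [-2.95, 2.95], [-0.25, 2.06], [-1.52, 1.56], [0.18, 2.33], [-1.44, 4.58], [0.02, 2.06], [-3.01, 3.01]. Speed limits (rad/s): [2.39, 2.39, 3.01, 3.01, 3.14, 3.14, 3.14].

INTERFACE

Orientations are given as a unit quaternion [x, y, z, w].
In Python, from workcell import get_obs, read_camera, order, boxes_of, masks_of gives the robot as it stands.
- The arm moves only by the shell command python3 -m creep 'ROWS' [FORCE]. ROWS is JSON, a list of rows, each a list of 5 numbers: the opening, from 0 (shut) to 1 (fully open), then the shift along the tool's x, y, z in cm, then the turn about the tool's z in degrees. In form: [[hand, tx, ty, tz, twist], ...]. A call has 1 to 8 rows; each row is the pose to reach, as a shift and turn from the pose commanded when the call began, along the tool's axes at that moment; what a row does not reach only later rows make up. A row lasts 1/10 s, in which the tool goes at most 50 mm and 8.59 degrees, less where a joint would pass 70% of its speed; a pose out of reach is approached as far as the arm can. A call with a gripper value outside its range is refused whole. The fingers move at their own pace and stop on an object; FORCE is the grip in N (left out, the last holds). Time passes only in rows, so rows that repeat a pose let the fingers close. It gives the time, the measured TCP pose, the force, the opening and the grip force at its end, in the units of the state.
- get_obs(): the state, without advancing time (a new reading comes with each control period).
- read_camera(name): name is "scene" or "top" or "wrist"; returns a dict with "pixels" (480x640x3 uint8, red, green, blue), "K" (3x3 intrinsics, pixels), "k1" (the pictures are not rectified: a ray, as slopes to the right and down, at radius r is drawn at 1 + k1 r^2 times it, then the intrinsics apply), "pose" (4x4, takes a point from camera to world coordinates); the wrist camera has in their place "mount" (4x4, takes a point from camera to tool coordinates, whose origin is the TCP and whose axes are the flange's). Camera axes: x right, y down, z forward; pixel columns grow to the right and rows downward; lengths in m; the calibration is good to about 2 mm. A picture is of the moment at which its call begins: read the wrist's pose just before it. There is no depth.
- order.hand_in(): hands the job in; it is judged then, once.
Trained networks look in the newest picture that a camera, given by its name, has taken for a name from the list of things; names that differ only in an ending like _2 or _b are one class to them, and where a whole thing is asked for, a point or a joint stands for the part that bears it (a point fixed in the world has none). Each returns a list of dicts, best first, with "p" (0 to 1); they miss things now and then, are a little off and sometimes report something else, mostly with a low value. They report only what shows in the picture. A call takes as long as a camera call.
- boxes_of(camera, name): "uv" ([column, row] in pixels, amid what is visible of it).
- masks_of(camera, name): "mask" (480x640 bool, what is visible of it) and "uv" ([column, row] in pixels, amid what is visible of it).
The state is a dict: "clock": time; "joints": joint angles; "joint_velocities": joint speeds; "joint_efforts": joint torques, N m; "tcp_pos": TCP position; "tool_rot": TCP orientation; "wrist_force": force on the tool from outside, world axes, zero at the start; "torque": the same for the moment, N m; "grip_width": finger opening in m; "gripper_force": force on a finger pad.
Only numpy, scipy, OpenCV 4.12 (cv2) and the standard library are available. Lean on these libraries where they do the work, as an engineer would, in place of code of your own. Each camera call takes 0.05 s, during which the arm holds its last target. There are 200 camera calls.

## Working session

There is one attempt and no reset: what is moved stays moved. The work goes in short steps, Python scripts to look and compute and a shell command to move; the robot and the scene stay as the last step left them, time stands still between calls to the robot, and variables do not carry over. Pictures are saved under pics/ and viewed, at most 14 in all, crops included, and the job is handed in when it is done.

```bash
mkdir -p pics; cat > h.py <<'E'
import numpy as np, cv2, json
from scipy.spatial.transform import Rotation as R
from workcell import get_obs, read_camera, order, boxes_of, masks_of
def campose(c,o=None):
    if 'pose' in c: return np.array(c['pose'])
    T=np.eye(4);T[:3,:3]=R.from_quat(o['tool_rot']).as_matrix();T[:3,3]=o['tcp_pos'];return T@np.array(c['mount'])
def ray(c,uv,P):
    K=np.array(c['K']);d=cv2.undistortPoints(np.array([[uv]],float),K,np.array([c['k1'],0,0,0,0.]))[0,0]
    return P[:3,3],P[:3,:3]@np.array([d[0],d[1],1])
def atz(c,uv,P,z):
    p,d=ray(c,uv,P);return p+d*(z-p[2])/d[2]
def proj(c,X,P):
    p=np.linalg.inv(P)@np.append(X,1);s=p[:2]/p[2];s=s*(1+c['k1']*(s@s));K=np.array(c['K']);return K[:2,:2]@s+K[:2,2]
def save(c,n,scale=1): cv2.imwrite('pics/'+n,cv2.cvtColor(np.array(c['pixels']),cv2.COLOR_RGB2BGR))
E
python3 - <<'E'
from h import *
o=get_obs();print({k:np.round(v,3).tolist() for k,v in o.items()})
Z=dict(stock_stand=.008,round_pad=.011,square_pad=.011,side_tray=.004,vial_dish=.005,infusion_bottle_mid=.0935,tablet_bottle_mid=.051,vial_mid=.0365,tape_roll_mid=.0065,timer_mid=.031)
for n in ['scene','top']:
    c=read_camera(n);P=campose(c);save(c,n+'0.png');print(n,P[:3,3].round(3),'k1',c['k1'])
    for t,z in Z.items():
        for b in masks_of(n,t)[:2]:
            if b['p']>.3:
                ys,xs=np.where(b['mask']);print(t,round(b['p'],2),np.round(b['uv']),atz(c,b['uv'],P,z).round(3),'box',xs.min(),xs.max(),ys.min(),ys.max())
E
```

```text
{'clock': 0.0, 'joints': [-1.279, 0.384, 0.016, 1.371, -0.006, 1.388, -0.046], 'joint_velocities': [-0.0, 0.001, -0.001, -0.001, 0.0, -0.001, 0.001], 'joint_efforts': [-0.0, -62.762, 0.844, -37.182, 0.017, 0.014, -0.0], 'tcp_pos': [0.217, 0.586, 0.247], 'tool_rot': [0.176, 0.984, -0.001, -0.0], 'wrist_force': [0.278, -0.094, 0.054], 'torque': [-0.016, -0.022, -0.043], 'gripper_force': 0.0, 'grip_width': 0.085}
scene [ 0.009 -0.452  0.75 ] k1 -0.037206737337895916
stock_stand 0.64 [283. 224.] [ 0.577 -0.084  0.008] box 236 336 188 263
round_pad 0.63 [264. 232.] [ 0.539 -0.06   0.011] box 247 280 214 234
square_pad 0.65 [298. 245.] [ 0.539 -0.142  0.011] box 278 317 231 252
side_tray 0.56 [401. 276.] [ 0.563 -0.359  0.004] box 342 459 232 327
vial_dish 0.92 [266. 289.] [ 0.416 -0.135  0.005] box 249 285 276 307
infusion_bottle_mid 0.87 [262. 195.] [ 0.563 -0.05   0.094] box 244 275 157 229
tablet_bottle_mid 0.43 [282. 224.] [ 0.544 -0.104  0.051] box 236 336 186 264
vial_mid 0.58 [289. 199.] [ 0.625 -0.075  0.037] box 287 295 197 202
tape_roll_mid 0.56 [215. 264.] [ 0.422 -0.013  0.006
[... 237 characters left out ...]
218.] [ 0.554 -0.36   0.008] box 333 437 171 263
round_pad 0.89 [235. 226.] [ 0.54  -0.063  0.011] box 209 245 199 235
square_pad 0.57 [278. 227.] [ 0.537 -0.147  0.011] box 253 289 204 237
side_tray 0.56 [386. 217.] [ 0.558 -0.36   0.004] box 333 437 171 263
vial_dish 0.59 [277. 292.] [ 0.412 -0.146  0.005] box 255 292 275 313
infusion_bottle_mid 0.81 [219. 206.] [ 0.561 -0.049  0.094] box 195 239 184 229
tablet_bottle_mid 0.83 [267. 213.] [ 0.557 -0.131  0.051] box 253 281 197 229
vial_mid 0.45 [251. 197.] [ 0.593 -0.098  0.036] box 244 258 185 202
tape_roll_mid 0.89 [206. 286.] [ 0.425 -0.009  0.006] box 196 222 276 301
timer_mid 0.59 [366. 305.] [ 0.383 -0.315  0.031] box 347 387 297 311
```

```bash
python3 - <<'E'
import cv2
a=cv2.imread('pics/top0.png')[150:330,180:460];cv2.imwrite('pics/topc.png',cv2.resize(a,None,fx=2.8,fy=2.8,interpolation=cv2.INTER_CUBIC))
a=cv2.imread('pics/scene0.png')[140:365,190:470];cv2.imwrite('pics/scenec.png',cv2.resize(a,None,fx=2.6,fy=2.6,interpolation=cv2.INTER_CUBIC))
E
```

```text
(no output)
```

View pics/topc.png

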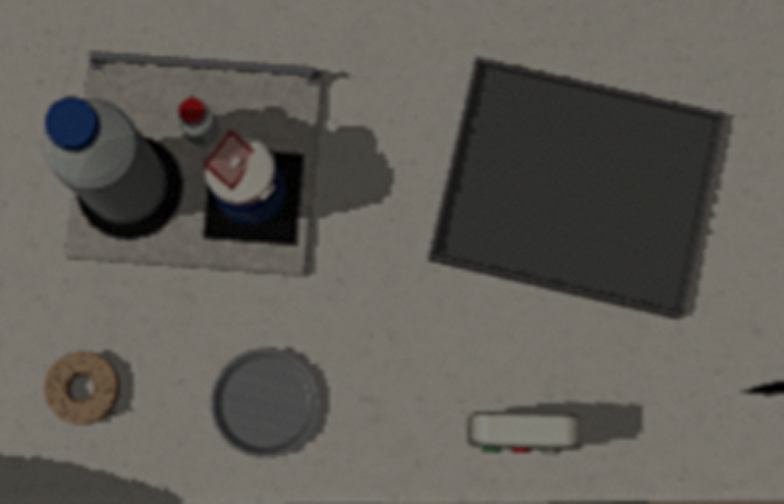

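View pics/scenec.png

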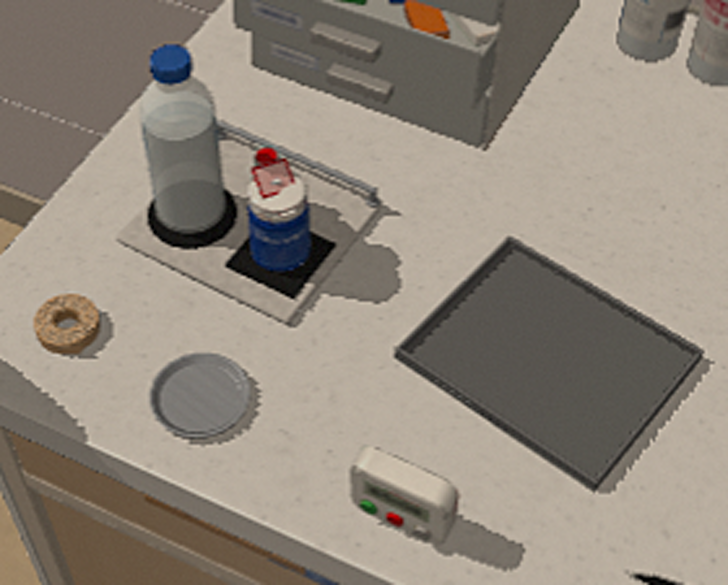

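The crops show the infusion bottle left on the round pad (its base at about top-view pixel 226,216), the tablet bottle right on the square pad (270,220), and the red-capped vial behind (249,192). The dish is at (276,293), the tray is empty (386,217), and the tape and timer are at the front.

```bash
cat >> h.py <<'E'
def go(target,yaw=None,o=None):
    """cm shift in tool axes to bring TCP to target; twist deg to bring tool-y yaw to given deg"""
    o=o or get_obs();M=R.from_quat(o['tool_rot']).as_matrix();y=np.degrees(np.arctan2(M[1,1],M[0,1]))
    print('tcp',np.round(o['tcp_pos'],4),'yaw',y.round(1),'shift cm',(M.T@(np.array(target)-o['tcp_pos'])*100).round(2),'twist',None if yaw is None else round(((y-yaw)+180)%360-180,1))
E
python3 - <<'E'
from h import *
c=read_camera('top');P=campose(c)
f=lambda u,v,z:atz(c,(180+u/2.8,150+v/2.8),P,z)[:2]
st=[f(67,258,.008),f(311,273,.008)]
print('stand front',np.round(st,3)); d=st[0]-st[1];print(np.linalg.norm(d)); yv=d/np.linalg.norm(d);xv=np.array([yv[1],-yv[0]]);o=(st[0]+st[1])/2+.075*xv
print('stand yaw',np.degrees(np.arctan2(xv[1],xv[0])),'o',o,'padL',o-.022*xv+.044*yv,'padR',o-.022*xv-.044*yv,'vial',o+.022*xv)
print('round',f(130,186,.011),'sq',f(253,197,.011),'dish',f(270,401,.008),'vialcap',f(193,111,.065))
t=np.array([f(*p,.012) for p in[(478,60),(725,115),(683,316),(432,260)]]);print(t.round(3),t.mean(0).round(3));d=t[0]-t[1]+t[3]-t[2];print('tray y ang',np.degrees(np.arctan2(d[1],d[0])),np.linalg.norm(d)/2)
print('caps: inf',f(73,123,.176),'tab',f(240,172,.085))
c=read_camera('wrist');print(np.array(c['mount']).round(3),np.array(c['K']).round(0).tolist())
go([.545,-.05,.248],-5)
E
```

```text
stand front [[ 0.51  -0.002]
 [ 0.497 -0.173]]
0.17131182771730222
stand yaw -4.191145127586653 o [ 0.57848866 -0.09315529] padL [ 0.55976319 -0.0476651 ] padR [ 0.5533318  -0.13542977] vial [ 0.60042983 -0.09476314]
round [ 0.5603183  -0.04586458] sq [ 0.5513578  -0.13257502] dish [ 0.40893369 -0.14503452] vialcap [ 0.59875415 -0.09797133]
[[ 0.649 -0.292]
 [ 0.606 -0.466]
 [ 0.464 -0.429]
 [ 0.505 -0.257]] [ 0.556 -0.361]
tray y ang 76.40282732449454 0.17773487571909494
caps: inf [ 0.5604614 -0.045504 ] tab [ 0.55171604 -0.13231044]
[[ 0.    -0.95  -0.314  0.08 ]
 [ 1.     0.001 -0.001 -0.001]
 [ 0.001 -0.314  0.95  -0.125]
 [ 0.     0.     0.     1.   ]] [[374.0, 0.0, 322.0], [0.0, 374.0, 236.0], [0.0, 0.0, 1.0]]
tcp [0.2171 0.5861 0.2483] yaw 69.7 shift cm [-5.285e+01 -4.825e+01  3.000e-02] twist 74.7
```

```bash
python3 -m creep '[[1,-27,-24,0,60],[1,-27,-24,0,60],[1,-27,-24,0,60],[1,-27,-24,0,60],[1,-27,-24,0,60],[1,-27,-24,0,60],[1,-27,-24,0,60],[1,-27,-24,0,60]]' 60; python3 -c "
from h import *
go([.56,-.046,.248],-4)"
```

```text
clock: 2.0
tcp_pos: [0.39, 0.2615, 0.2489]
tool_rot: [0.65, 0.76, 0.0, 0.001]
wrist_force: [-0.3, 1.3, -0.2]
grip_width: 0.0856
gripper_force: 0.0
tcp [0.39   0.2615 0.2489] yaw 8.9 shift cm [-33.01  12.04   0.12] twist 12.9
```

```bash
python3 -m creep '[[1,-33,12,0,12.9],[1,-33,12,0,12.9],[1,-33,12,0,12.9],[1,-33,12,0,12.9],[1,-33,12,0,12.9],[1,-33,12,0,12.9],[1,-33,12,0,12.9],[1,-33,12,0,12.9]]'; python3 -c "
from h import *
o=get_obs();c=read_camera('wrist');P=campose(c,o);save(c,'w1.png')
for t,z in dict(infusion_bottle_mid=.176,tablet_bottle_mid=.085,vial_mid=.0365).items():
  for b in masks_of('wrist',t)[:1]:
    ys,xs=np.where(b['mask']);print(t,b['p'],b['uv'],xs.min(),xs.max(),ys.min(),ys.max(),atz(c,b['uv'],P,z))
go([.56,-.046,.124],-4)"
```

```text
clock: 2.8
tcp_pos: [0.5619, -0.0456, 0.2483]
tool_rot: [0.73, 0.684, -0.001, 0.002]
wrist_force: [0.0, -0.6, 0.7]
grip_width: 0.0853
gripper_force: 0.0
infusion_bottle_mid 0.83 [324.7, 226.1] 283 366 166 281 [ 0.56450484 -0.02624572  0.176     ]
tablet_bottle_mid 0.85 [324.0, 302.9] 298 348 271 333 [ 0.55831937 -0.12383291  0.085     ]
vial_mid 0.86 [372.1, 257.3] 355 380 234 272 [ 0.60654778 -0.10388188  0.0365    ]
tcp [ 0.5605 -0.0364  0.248 ] yaw -3.1 shift cm [-9.70e-01  1.00e-02  1.24e+01] twist 0.9
```

View pics/w1.png

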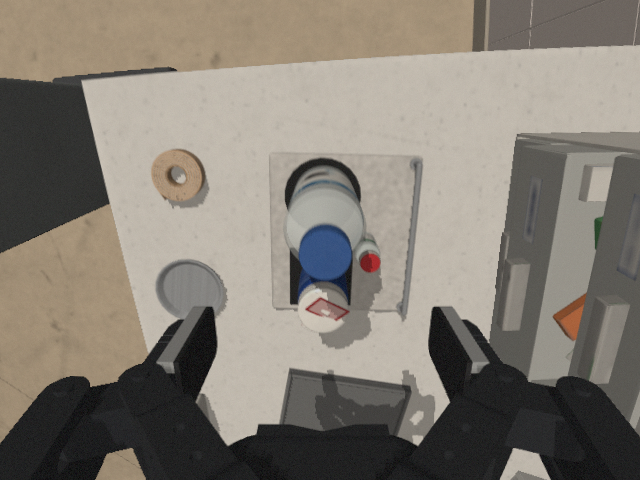

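The wrist view shows the blue cap at (326,252), the tablet cap at (322,308) and the vial cap at (370,262), with the fingers open on both sides. The TCP readings disagree by 9 mm, so I'll check that before descending.

```bash
python3 -c "
from h import *
for i in range(3):
  o=get_obs();print(np.round(o['tcp_pos'],4),np.round(o['joint_velocities'],2)[[0,1,3]],o['clock']);c=read_camera('wrist')
P=campose(c,o);print(atz(c,(326,252),P,.176),atz(c,(322,308),P,.085),atz(c,(370,262),P,.068));go([.56,-.046,.124],-4)"; python3 -m creep '[[1,0,0,0,0],[1,0,0,0,0]]';python3 -c "
from h import *
o=get_obs();print(o['tcp_pos'])"
```

```text
[ 0.5605 -0.0364  0.248 ] [-0.02 -0.01  0.01] 3.0
[ 0.5605 -0.0359  0.2482] [-0.01 -0.01  0.  ] 3.05
[ 0.5604 -0.0359  0.2483] [-0. -0. -0.] 3.1
[ 0.56267672 -0.03144402  0.176     ] [ 0.55563691 -0.11794725  0.085     ] [ 0.59982522 -0.08399002  0.068     ]
tcp [ 0.5605 -0.036   0.2484] yaw -3.0 shift cm [-1.010e+00  1.000e-02  1.244e+01] twist 1.0
clock: 3.35
tcp_pos: [0.5606, -0.0371, 0.2485]
tool_rot: [0.726, 0.687, 0.0, -0.0]
wrist_force: [0.2, -0.3, 0.7]
grip_width: 0.0853
gripper_force: 0.0
[ 0.56057833 -0.0371099   0.24849022]
```

```bash
cat >> h.py <<'E'
def blob(c,cond,roi=None,minA=20):
    a=np.array(c['pixels']).astype(int);m=cond(a[...,0],a[...,1],a[...,2]).astype(np.uint8)
    if roi: k=np.zeros_like(m);k[roi[1]:roi[3],roi[0]:roi[2]]=1;m*=k
    n,l,s,ce=cv2.connectedComponentsWithStats(m);i=1+np.argmax(s[1:,4]);return ce[i],s[i]
blue=lambda r,g,b:(b>r+40)&(b>g+20)
red=lambda r,g,b:(r>g+60)&(r>b+60)
E
python3 -c "
from h import *
o=get_obs();c=read_camera('wrist');P=campose(c,o)
u,s=blob(c,blue,(280,200,380,290));print(u,s,atz(c,u,P,.176))
u,s=blob(c,red,(350,220,420,300));print(u,s,atz(c,u,P,.067))
c=read_camera('top');P=campose(c)
u,s=blob(c,blue,(190,180,235,212));print(u,s,atz(c,u,P,.174))
u,s=blob(c,red,(235,180,256,196));print(u,s,atz(c,u,P,.066))
"
```

```text
[327.5135257  266.47475203] [ 302  239   53   51 2218] [ 0.56325666 -0.04172557  0.176     ]
[371.55035971 273.54316547] [362 265  20  18 278] [ 0.60131969 -0.09718647  0.067     ]
[204.86147186 193.15151515] [197 185  17  17 231] [ 0.56236419 -0.04296752  0.174     ]
[247.74193548 187.41935484] [244 185   8   5  31] [ 0.60280209 -0.09583348  0.066     ]
```

```bash
python3 -m creep '[[1,-0.7,0,0,1],[1,-0.7,0,4,1],[1,-0.7,0,8,1],[1,-0.7,0,11,1],[1,-0.7,0,12.4,1],[1,-0.7,0,12.4,1],[1,-0.7,0,12.4,1]]'; python3 -m creep '[[0,0,0,0,0],[0,0,0,0,0],[0,0,0,0,0],[0,0,0,0,0],[0,0,0,0,0],[0,0,0,0,0]]' 60
```

```text
clock: 4.15
tcp_pos: [0.561, -0.0454, 0.1256]
tool_rot: [0.733, 0.68, 0.0, 0.001]
wrist_force: [0.6, -0.8, 0.7]
grip_width: 0.0854
gripper_force: 0.0
clock: 4.75
tcp_pos: [0.5616, -0.045, 0.1262]
tool_rot: [0.733, 0.681, 0.001, 0.001]
wrist_force: [0.3, -0.7, 5.4]
grip_width: 0.0567
gripper_force: 61.7
```

```bash
python3 -m creep '[[0,0,0,-1,0],[0,0,0,-4,0],[0,0,0,-8,0],[0,0,0,-12,0],[0,0,0,-13.5,0],[0,0,0,-13.5,0]]'; python3 -c "
from h import *
go([.544,-.410,.260],-13)"
```

```text
clock: 5.35
tcp_pos: [0.5614, -0.0453, 0.2626]
tool_rot: [0.733, 0.68, 0.002, 0.002]
wrist_force: [0.2, 0.1, -3.6]
grip_width: 0.0569
gripper_force: 64.0
tcp [ 0.5614 -0.0453  0.2626] yaw -4.2 shift cm [-36.5    0.96   0.23] twist 8.8
```

```bash
python3 -m creep '[[0,-1.5,0,0,0],[0,-4.5,0.1,0,1],[0,-8.5,0.2,0,2],[0,-13,0.3,0,4],[0,-17.5,0.4,0,5],[0,-22,0.6,0,6],[0,-26.5,0.7,0,7],[0,-30,0.8,0,8.8]]'; python3 -m creep '[[0,-3,0.1,0,0],[0,-5,0.15,0,0],[0,-6,0.16,0,0],[0,-6.5,0.16,0,0],[0,-6.5,0.16,0,0],[0,-6.5,0.16,0,0],[0,-6.5,0.16,0,0]]';python3 -c "
from h import *
c=read_camera('top');save(c,'top1.png');c=read_camera('top')
go([.544,-.410,.125],-13.6)"
```

```text
clock: 6.15
tcp_pos: [0.5434, -0.3486, 0.2571]
tool_rot: [0.784, 0.621, -0.002, -0.001]
wrist_force: [0.7, -0.3, -3.3]
grip_width: 0.0567
gripper_force: 64.0
clock: 6.85
tcp_pos: [0.5339, -0.4069, 0.2593]
tool_rot: [0.782, 0.623, 0.0, -0.0]
wrist_force: [-0.5, 0.2, -3.6]
grip_width: 0.0566
gripper_force: 64.0
tcp [ 0.5337 -0.4073  0.2595] yaw -12.9 shift cm [-0.04  1.06 13.45] twist 0.7
```

View pics/top1.png

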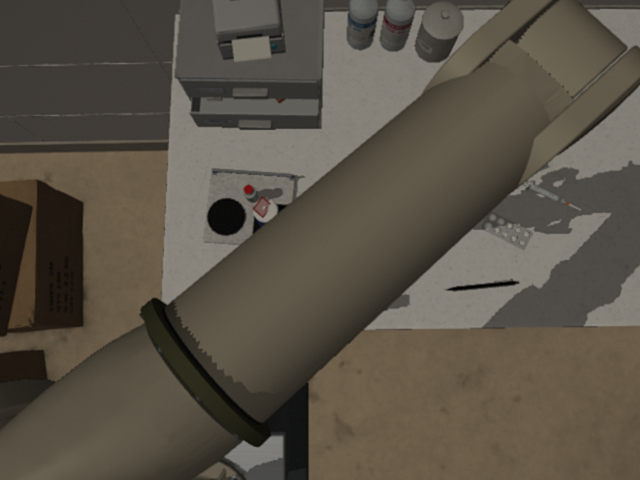

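The arm hides the tray from above. The bare round pad shows clearly at (226,216), and the vial and tablet bottle are undisturbed. Lowering now.

```bash
python3 -m creep '[[0,0,0.5,1,0],[0,0,1,4,0.7],[0,0,1,7,0.7],[0,0,1,10,0.7],[0,0,1,12,0.7],[0,0,1,13,0.7],[0,0,1,13.6,0.7],[0,0,1,13.8,0.7]]'; python3 -m creep '[[0,0,0,0.1,0],[0,0,0,0.2,0],[0,0,0,0.2,0]]'
```

```text
clock: 7.75
tcp_pos: [0.543, -0.4107, 0.1212]
tool_rot: [0.786, 0.618, -0.0, 0.0]
wrist_force: [0.2, 0.5, -2.4]
grip_width: 0.0571
gripper_force: 64.0
clock: 8.05
tcp_pos: [0.5431, -0.4109, 0.12]
tool_rot: [0.787, 0.618, 0.0, 0.001]
wrist_force: [0.9, 0.3, -3.6]
grip_width: 0.0571
gripper_force: 64.0
```

```bash
python3 -m creep '[[0,0,0,0.1,0],[0,0,0,0.15,0],[0,0,0,0.15,0]]';  python3 -m creep '[[1,0,0,0,0],[1,0,0,0,0],[1,0,0,0,0],[1,0,0,0,0],[1,0,0,-1,0],[1,0,0,-5,0],[1,0,0,-10,0],[1,0,0,-14,0]]';python3 -c "
from h import *
o=get_obs();c=read_camera('wrist');P=campose(c,o)
u,s=blob(c,blue,(250,180,400,350));print(u,s,atz(c,u,P,.168))
go([.552,-.134,.26],-4)"
```

```text
clock: 8.35
tcp_pos: [0.5431, -0.4111, 0.1193]
tool_rot: [0.787, 0.618, 0.0, 0.001]
wrist_force: [-1.4, 1.6, 4.8]
grip_width: 0.0572
gripper_force: 64.7
clock: 9.15
tcp_pos: [0.5427, -0.411, 0.2614]
tool_rot: [0.787, 0.617, 0.0, 0.001]
wrist_force: [1.1, -0.3, -0.3]
grip_width: 0.0852
gripper_force: 0.0
[325.53498623 245.43415978] [ 301  222   49   48 1815] [ 0.5449997  -0.41085699  0.168     ]
tcp [ 0.5439 -0.4126  0.269 ] yaw -13.7 shift cm [27.26 -5.83  0.71] twist -9.7
```

```bash
python3 -m creep '[[1,4,-1,0,-2],[1,9,-2,0,-4],[1,14,-3,0,-6],[1,19,-4,0,-8],[1,23,-5,1,-9.7],[1,26,-5.8,3,-9.7],[1,27.3,-5.8,5,-9.7],[1,27.3,-5.8,5,-9.7]]'; python3 -m creep '[[1,0,0,0,0],[1,0,0,0,0]]';python3 -c "
from h import *
o=get_obs();c=read_camera('wrist');P=campose(c,o);save(c,'w2.png')
for b in masks_of('wrist','tablet_bottle_mid')[:1]:
    ys,xs=np.where(b['mask']);print(b['p'],b['uv'],xs.min(),xs.max(),ys.min(),ys.max(),atz(c,b['uv'],P,.085))
go([.552,-.133,.050],-4)"
```

```text
clock: 10.0
tcp_pos: [0.5505, -0.128, 0.2057]
tool_rot: [0.73, 0.684, -0.001, -0.002]
wrist_force: [-1.0, 0.4, 0.4]
grip_width: 0.0854
gripper_force: 0.0
clock: 10.2
tcp_pos: [0.5514, -0.1339, 0.2093]
tool_rot: [0.732, 0.681, 0.0, 0.001]
wrist_force: [0.3, -0.0, 0.4]
grip_width: 0.0854
gripper_force: 0.0
0.85 [328.6, 219.3] 298 362 179 258 [ 0.55654588 -0.12555452  0.085     ]
tcp [ 0.5514 -0.1336  0.209 ] yaw -4.2 shift cm [ 0.08  0.03 15.9 ] twist -0.2
```

View pics/w2.png

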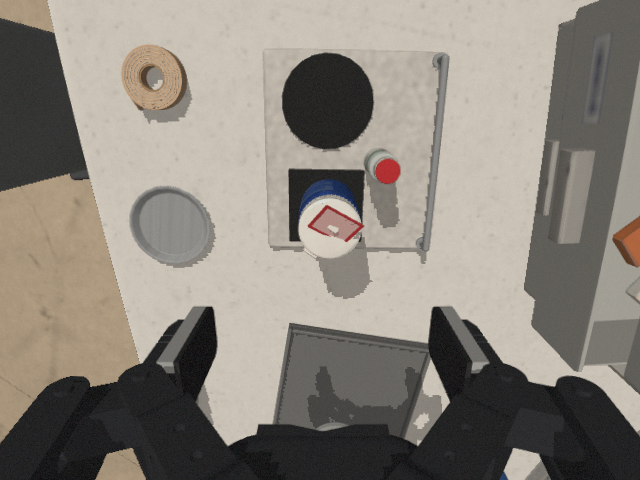

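The wrist view shows the tablet cap at (329,228), the round pad at (328,101), the square pad at about (326,206), the vial cap at (388,171) and the dish at (171,226).

```bash
python3 -c "
from h import *
o=get_obs();c=read_camera('wrist');P=campose(c,o)
a=np.array(c['pixels']).sum(2)
m=(a<75).astype(np.uint8);k=np.zeros_like(m);k[40:165,270:390]=1
n,l,s,ce=cv2.connectedComponentsWithStats(m*k);i=1+np.argmax(s[1:,4]);print(s[i],ce[i],'round',atz(c,ce[i],P,.011))
for n,u,z in [('tabcap',(329,228),.085),('sq',(326.5,205.5),.011),('dish',(171.5,226),.007),('vial',(388,171),.068),('sqFL',(289,169),.011),('sqFR',(291,241),.011),('sqBL',(364,170),.011)]: print(n,atz(c,u,P,z).round(4))
"
```

```text
[346  66   1   1   1] [346.  66.] round [ 0.5787861  -0.02029177  0.011     ]
tabcap [ 0.5564 -0.1314  0.085 ]
sq [ 0.5553 -0.1334  0.011 ]
dish [ 0.4116 -0.1432  0.007 ]
vial [ 0.601  -0.0974  0.068 ]
sqFL [ 0.5253 -0.0989  0.011 ]
sqFR [ 0.5206 -0.1644  0.011 ]
sqBL [ 0.5898 -0.1044  0.011 ]
```

```bash
python3 -m creep '[[1,0.2,0.25,2,0],[1,0.2,0.25,6,0],[1,0.2,0.25,10,0],[1,0.2,0.25,13,0],[1,0.2,0.25,15,0],[1,0.2,0.25,16,0],[1,0.2,0.25,16,0],[1,0.2,0.25,16,0]]'; python3 -m creep '[[0,0,0,0,0],[0,0,0,0,0],[0,0,0,0,0],[0,0,0,0,0],[0,0,0,0,0],[0,0,0,0,0]]' 40;python3 -m creep '[[0,0,0,-1,0],[0,0,0,-3,0],[0,0,0,-6,0],[0,0,0,-9,0],[0,0,0,-11,0],[0,0,0,-12,0],[0,0,0,-12,0]]';python3 -c "
from h import *
go([.567,-.316,.17],-13.6)"
```

```text
clock: 11.15
tcp_pos: [0.5545, -0.1305, 0.0489]
tool_rot: [0.732, 0.682, 0.0, 0.001]
wrist_force: [0.2, -0.2, 0.9]
grip_width: 0.0855
gripper_force: 0.0
clock: 11.75
tcp_pos: [0.5546, -0.1299, 0.0489]
tool_rot: [0.731, 0.682, 0.001, 0.001]
wrist_force: [-0.7, 1.1, 6.4]
grip_width: 0.0469
gripper_force: 40.5
clock: 12.45
tcp_pos: [0.5545, -0.13, 0.1693]
tool_rot: [0.731, 0.682, 0.001, 0.001]
wrist_force: [0.3, -0.2, -1.0]
grip_width: 0.0468
gripper_force: 41.2
tcp [ 0.5545 -0.13    0.1693] yaw -4.0 shift cm [-18.47   2.55  -0.07] twist 9.6
```

```bash
python3 -m creep '[[0,-1.5,0.2,0,1],[0,-4.5,0.6,0,2],[0,-8.5,1.2,0,4],[0,-12.5,1.7,0,6],[0,-15.5,2.1,0,8],[0,-17.5,2.4,0,9.6],[0,-18.5,2.55,0,9.6],[0,-18.5,2.55,0,9.6]]'; python3 -m creep '[[0,0,0,1,0],[0,0,0,4,0],[0,0,0,7,0],[0,0,0,10,0],[0,0,0,11.5,0],[0,0,0,12.2,0],[0,0,0,12.4,0],[0,0,0,12.5,0]]';python3 -m creep '[[0,0,0,0.1,0],[0,0,0,0.1,0]]'
```

```text
clock: 13.25
tcp_pos: [0.5649, -0.3183, 0.1664]
tool_rot: [0.787, 0.617, -0.001, -0.001]
wrist_force: [-0.9, -0.3, -0.7]
grip_width: 0.0465
gripper_force: 41.2
clock: 14.05
tcp_pos: [0.567, -0.3164, 0.0439]
tool_rot: [0.786, 0.618, 0.0, 0.001]
wrist_force: [-0.4, 0.3, -0.1]
grip_width: 0.0467
gripper_force: 41.2
clock: 14.25
tcp_pos: [0.5668, -0.3165, 0.0427]
tool_rot: [0.786, 0.618, 0.0, 0.001]
wrist_force: [0.5, -1.1, -0.5]
grip_width: 0.0468
gripper_force: 41.2
```

```bash
python3 -m creep '[[0,0,0,0.1,0],[0,0,0,0.15,0],[0,0,0,0.15,0]]'; python3 -m creep '[[1,0,0,0,0],[1,0,0,0,0],[1,0,0,0,0],[1,0,0,0,0],[1,0,0,-1,0],[1,0,0,-5,0],[1,0,0,-10,0],[1,0,0,-14,0]]';python3 -m creep '[[1,0,0,0,0],[1,0,0,0,0]]';python3 -c "
from h import *
o=get_obs();c=read_camera('wrist');P=campose(c,o);save(c,'w3.png')
b=masks_of('wrist','tablet_bottle_mid')[:1]
for b in b: print(b['p'],b['uv'],atz(c,b['uv'],P,.078))
go([.601,-.097,.19],-4)"
```

```text
clock: 14.55
tcp_pos: [0.5668, -0.3165, 0.0419]
tool_rot: [0.786, 0.618, 0.001, 0.001]
wrist_force: [-3.2, 1.9, 9.3]
grip_width: 0.0468
gripper_force: 42.4
clock: 15.35
tcp_pos: [0.5663, -0.3167, 0.1836]
tool_rot: [0.786, 0.618, 0.0, 0.001]
wrist_force: [0.4, -0.5, 0.8]
grip_width: 0.0855
gripper_force: 0.0
clock: 15.55
tcp_pos: [0.5668, -0.3166, 0.1821]
tool_rot: [0.786, 0.618, 0.001, 0.001]
wrist_force: [-0.0, -0.5, -0.4]
grip_width: 0.0853
gripper_force: 0.0
0.64 [326.2, 233.2] [ 0.57082161 -0.31221638  0.078     ]
tcp [ 0.5659 -0.3157  0.1794] yaw -13.6 shift cm [22.08 -1.74 -1.04] twist -9.6
```

View pics/w3.png

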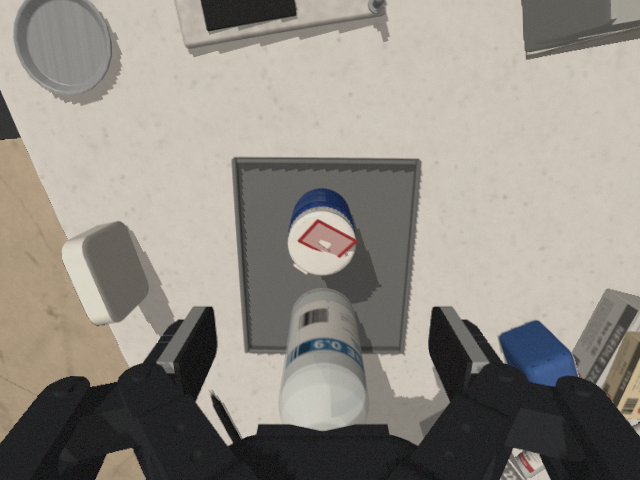

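Both bottles stand upright in the tray: tablet cap at (322,242), infusion bottle below it around (325,360). Now the vial.

```bash
python3 -m creep '[[1,3,-0.2,-1,-1],[1,8,-0.6,-1,-4],[1,13,-1,-1,-6],[1,17,-1.3,-1,-8],[1,20,-1.5,-1,-9.6],[1,22,-1.74,-1,-9.6],[1,22,-1.74,-1,-9.6],[1,22,-1.74,-1,-9.6]]'; python3 -m creep '[[1,0,0,0,0],[1,0,0,0,0]]';python3 -c "
from h import *
o=get_obs();c=read_camera('wrist');P=campose(c,o);save(c,'w4.png')
u,s=blob(c,red,(200,120,450,330));print(u,s,atz(c,u,P,.0655))
for n in ['vial_mid','vial_dish','round_pad','square_pad']:
  for b in masks_of('wrist',n)[:1]:
    ys,xs=np.where(b['mask']);print(n,b['p'],b['uv'],xs.min(),xs.max(),ys.min(),ys.max(),atz(c,b['uv'],P,.011).round(4))
go([.601,-.097,.04],-4)"
```

```text
clock: 16.45
tcp_pos: [0.6006, -0.0983, 0.1891]
tool_rot: [0.731, 0.682, -0.001, -0.001]
wrist_force: [-0.4, -0.4, 0.2]
grip_width: 0.0852
gripper_force: 0.0
clock: 16.65
tcp_pos: [0.6007, -0.1001, 0.1901]
tool_rot: [0.732, 0.681, -0.0, 0.0]
wrist_force: [-0.6, 0.2, 0.2]
grip_width: 0.0854
gripper_force: 0.0
[323.37325349 228.03393214] [311 216  26  25 501] [ 0.60143008 -0.09782847  0.0655    ]
vial_mid 0.68 [324.7, 218.2] 308 339 195 240 [ 0.602  -0.1061  0.011 ]
vial_dish 0.8 [114.4, 271.5] 77 158 232 307 [ 0.4096 -0.1419  0.011 ]
round_pad 0.68 [268.8, 150.1] 223 317 101 197 [ 0.5614 -0.0465  0.011 ]
square_pad 0.88 [272.3, 250.3] 234 310 216 287 [ 0.5545 -0.1317  0.011 ]
tcp [ 0.6011 -0.0988  0.1903] yaw -4.1 shift cm [ 0.18 -0.02 15.03] twist -0.1
```

View pics/w4.png

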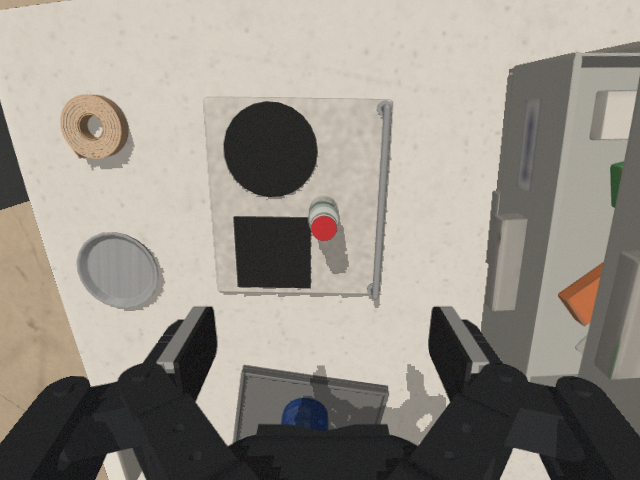

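The pads are bare at (270,149) and (272,252), the vial cap is at (323,228), and the dish is at (118,270).

```bash
python3 -m creep '[[1,0.2,0,2,0],[1,0.2,0,6,0],[1,0.2,0,10,0],[1,0.2,0,13,0],[1,0.2,0,14.5,0],[1,0.2,0,15,0],[1,0.2,0,15,0],[1,0.2,0,15,0]]' ; python3 -m creep '[[0,0,0,0,0],[0,0,0,0,0],[0,0,0,0,0],[0,0,0,0,0],[0,0,0,0,0],[0,0,0,0,0],[0,0,0,0,0]]' 25;python3 -m creep '[[0,0,0,-1,0],[0,0,0,-3,0],[0,0,0,-6,0],[0,0,0,-8,0],[0,0,0,-9,0],[0,0,0,-9,0]]';python3 -c "
from h import *
go([.410,-.143,.13],-19)"
```

```text
clock: 17.7
tcp_pos: [0.6025, -0.0966, 0.042]
tool_rot: [0.732, 0.682, 0.001, 0.001]
wrist_force: [0.3, -0.2, 0.9]
grip_width: 0.0856
gripper_force: 0.0
clock: 18.4
tcp_pos: [0.6015, -0.0963, 0.0406]
tool_rot: [0.732, 0.682, 0.0, 0.0]
wrist_force: [-1.5, 0.3, 3.8]
grip_width: 0.0232
gripper_force: 24.8
clock: 19.0
tcp_pos: [0.6021, -0.0965, 0.1318]
tool_rot: [0.732, 0.682, 0.001, 0.001]
wrist_force: [-0.9, 0.1, -0.4]
grip_width: 0.0234
gripper_force: 24.6
tcp [ 0.6021 -0.0965  0.1318] yaw -4.0 shift cm [ -5.99 -18.84   0.13] twist 15.0
```

```bash
python3 -m creep '[[0,-0.5,-1.5,0,0],[0,-1.5,-5,0,0],[0,-2.8,-9,0,0],[0,-4,-13,0,0],[0,-5,-16,0,0],[0,-5.6,-18,0,0],[0,-5.9,-18.85,0,0],[0,-5.9,-18.85,0,0]]'; python3 -m creep '[[0,0,0,1,0],[0,0,0,3,0],[0,0,0,5,0],[0,0,0,7,0],[0,0,0,8.5,0],[0,0,0,9,0],[0,0,0,9,0]]';python3 -c "
from h import *
go([.410,-.142,.036],-4)"
```

```text
clock: 19.8
tcp_pos: [0.4084, -0.1418, 0.1299]
tool_rot: [0.732, 0.682, 0.0, -0.001]
wrist_force: [0.8, -0.2, 0.4]
grip_width: 0.0234
gripper_force: 24.6
clock: 20.5
tcp_pos: [0.409, -0.1419, 0.0392]
tool_rot: [0.731, 0.682, -0.001, -0.0]
wrist_force: [-0.1, -0.5, 0.1]
grip_width: 0.0232
gripper_force: 24.6
tcp [ 0.409  -0.1419  0.0392] yaw -4.0 shift cm [-0.    0.1   0.32] twist 0.0
```

```bash
python3 -m creep '[[0,0,0.1,0.2,0],[0,0,0.1,0.3,0],[0,0,0.1,0.35,0],[0,0,0.1,0.4,0],[0,0,0.1,0.4,0]]'; python3 -m creep '[[0.2,0,0,0,0],[0.4,0,0,0,0],[0.6,0,0,0,0],[0.6,0,0,0,0],[0.6,0,0,0,0]]';python3 -m creep '[[0.6,0,0,-1,0],[0.6,0,0,-3,0],[1,0,0,-6,0],[1,0,0,-10,0],[1,0,0,-14,0],[1,0,0,-15,0],[1,0,0,-15,0]]';python3 -c "
from h import *
o=get_obs();c=read_camera('wrist');P=campose(c,o);save(c,'w5.png')
u,s=blob(c,red,(200,120,450,330));print(u,s,atz(c,u,P,.060))
for b in masks_of('wrist','vial_dish')[:1]:
    ys,xs=np.where(b['mask']);print(b['p'],b['uv'],xs.min(),xs.max(),ys.min(),ys.max(),atz(c,((xs.min()+xs.max())/2,(ys.min()+ys.max())/2),P,.008).round(4))
go([.566,-.3165,.19],-13.6)"
```

```text
clock: 21.0
tcp_pos: [0.4103, -0.1419, 0.0365]
tool_rot: [0.731, 0.682, 0.0, 0.0]
wrist_force: [1.4, -0.3, 0.2]
grip_width: 0.0231
gripper_force: 24.6
clock: 21.5
tcp_pos: [0.4102, -0.142, 0.0363]
tool_rot: [0.732, 0.682, -0.0, -0.0]
wrist_force: [0.4, 0.6, 0.0]
grip_width: 0.0512
gripper_force: 0.0
clock: 22.2
tcp_pos: [0.4113, -0.1422, 0.1883]
tool_rot: [0.732, 0.682, 0.002, 0.001]
wrist_force: [-0.3, -0.6, -0.3]
grip_width: 0.0856
gripper_force: 0.0
[319.71517672 231.60914761] [308 220  25  24 481] [ 0.40983641 -0.14335724  0.06      ]
0.77 [319.7, 198.0] 276 364 168 253 [ 0.4101 -0.1413  0.008 ]
tcp [ 0.4097 -0.1417  0.1857] yaw -4.0 shift cm [-16.34  16.82  -0.45] twist 9.6
```

View pics/w5.png

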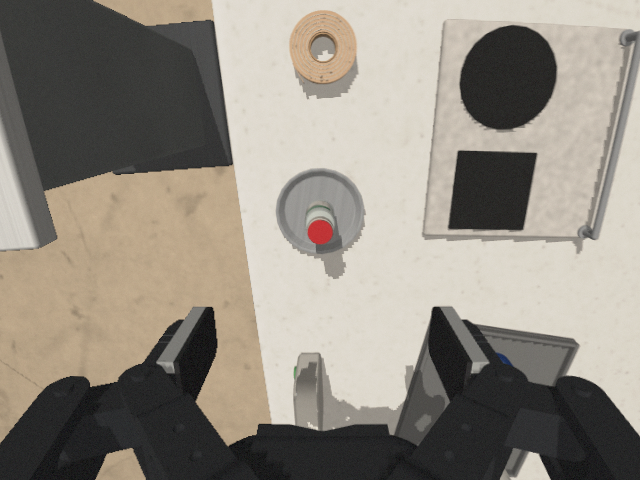

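The vial stands upright mid-dish (cap at (320,232), dish centre at (320,210)). Now I'll return the tablet bottle.

```bash
python3 -m creep '[[1,-2,2,-0.5,1],[1,-5,5,-0.5,3],[1,-8,8,-0.5,5],[1,-11,11,-0.5,7],[1,-13.5,14,-0.5,9.6],[1,-15.5,16,-0.5,9.6],[1,-16.3,16.8,-0.5,9.6],[1,-16.3,16.8,-0.5,9.6]]'; python3 -m creep '[[1,0,0,0,0],[1,0,0,0,0]]';python3 -c "
from h import *
go([.5668,-.3165,.042],-13.6)"
```

```text
clock: 23.1
tcp_pos: [0.5654, -0.3179, 0.1882]
tool_rot: [0.787, 0.617, -0.002, -0.001]
wrist_force: [0.6, 0.3, -0.0]
grip_width: 0.0853
gripper_force: 0.0
clock: 23.3
tcp_pos: [0.5657, -0.3155, 0.1905]
tool_rot: [0.786, 0.618, -0.0, -0.001]
wrist_force: [0.1, 0.5, -0.6]
grip_width: 0.0856
gripper_force: 0.0
tcp [ 0.5657 -0.3155  0.1905] yaw -13.6 shift cm [-0.08  0.15 14.85] twist -0.0
```

```bash
python3 -m creep '[[1,-0.1,0.1,2,0],[1,-0.1,0.1,5,0],[1,-0.1,0.1,9,0],[1,-0.1,0.1,12.5,0],[1,-0.1,0.1,14.2,0],[1,-0.1,0.1,14.8,0],[1,-0.1,0.1,14.8,0],[1,-0.1,0.1,14.8,0]]'; python3 -m creep '[[0,0,0,0,0],[0,0,0,0,0],[0,0,0,0,0],[0,0,0,0,0],[0,0,0,0,0],[0,0,0,0,0]]' 40;python3 -m creep '[[0,0,0,-1,0],[0,0,0,-3,0],[0,0,0,-6,0],[0,0,0,-9,0],[0,0,0,-11,0],[0,0,0,-12,0],[0,0,0,-12,0]]';python3 -c "
from h import *
go([.5545,-.132,.16],-4)"
```

```text
clock: 24.1
tcp_pos: [0.568, -0.3182, 0.0453]
tool_rot: [0.786, 0.618, 0.001, 0.001]
wrist_force: [-0.7, 1.0, -0.5]
grip_width: 0.0852
gripper_force: 0.0
clock: 24.7
tcp_pos: [0.5675, -0.3179, 0.0443]
tool_rot: [0.786, 0.618, 0.0, 0.001]
wrist_force: [-1.3, 1.3, 5.4]
grip_width: 0.0466
gripper_force: 41.2
clock: 25.4
tcp_pos: [0.5675, -0.318, 0.1648]
tool_rot: [0.786, 0.618, 0.001, 0.001]
wrist_force: [0.5, -0.8, 0.5]
grip_width: 0.0469
gripper_force: 41.2
tcp [ 0.5675 -0.318   0.1648] yaw -13.6 shift cm [17.77 -5.65  0.46] twist -9.6
```

```bash
python3 -m creep '[[0,1.5,-0.5,0,-1],[0,4.5,-1.4,0,-2],[0,8.5,-2.7,0,-4],[0,12.5,-4,0,-6],[0,15.5,-4.9,0,-8],[0,17,-5.4,0,-9.6],[0,17.8,-5.65,0,-9.6],[0,17.8,-5.65,0,-9.6]]'; python3 -m creep '[[0,0,0,0,0],[0,0,0,2,0],[0,0,0,5,0],[0,0,0,8,0],[0,0,0,10,0],[0,0,0,10.7,0],[0,0,0,10.7,0]]';python3 -c "
from h import *
go([.5545,-.132,.052],-4)"
```

```text
clock: 26.2
tcp_pos: [0.5539, -0.1309, 0.1628]
tool_rot: [0.732, 0.682, -0.0, -0.0]
wrist_force: [1.3, -0.0, -1.5]
grip_width: 0.0468
gripper_force: 41.2
clock: 26.9
tcp_pos: [0.5534, -0.1328, 0.0556]
tool_rot: [0.732, 0.681, -0.001, -0.0]
wrist_force: [-0.5, 0.5, -0.1]
grip_width: 0.0468
gripper_force: 41.2
tcp [ 0.5534 -0.1328  0.0556] yaw -4.2 shift cm [0.09 0.11 0.36] twist -0.2
```

```bash
python3 -m creep '[[0,0.1,0.1,0.2,0],[0,0.1,0.1,0.35,0],[0,0.1,0.1,0.45,0],[0,0.1,0.1,0.5,0],[0,0.1,0.1,0.5,0]]'; python3 -m creep '[[1,0,0,0,0],[1,0,0,0,0],[1,0,0,0,0],[1,0,0,0,0],[1,0,0,-1,0],[1,0,0,-5,0],[1,0,0,-10,0],[1,0,0,-14,0]]';python3 -m creep '[[1,0,0,-7,0],[1,0,0,-7,0],[1,0,0,-7,0]]';python3 -c "
from h import *
o=get_obs();c=read_camera('wrist');P=campose(c,o);save(c,'w6.png')
go([.5436,-.411,.25],-13.6)"
```

```text
clock: 27.4
tcp_pos: [0.5553, -0.1302, 0.0515]
tool_rot: [0.731, 0.682, 0.0, 0.0]
wrist_force: [-0.2, -0.6, -1.7]
grip_width: 0.0468
gripper_force: 41.2
clock: 28.2
tcp_pos: [0.5552, -0.1309, 0.1945]
tool_rot: [0.732, 0.682, 0.0, 0.001]
wrist_force: [1.3, -0.5, -0.3]
grip_width: 0.0856
gripper_force: 0.0
clock: 28.5
tcp_pos: [0.5566, -0.1314, 0.2659]
tool_rot: [0.732, 0.682, 0.002, 0.003]
wrist_force: [-0.1, -0.6, 0.3]
grip_width: 0.0852
gripper_force: 0.0
tcp [ 0.5558 -0.1308  0.2635] yaw -4.0 shift cm [-28.04   0.76   1.34] twist 9.6
```

View pics/w6.png

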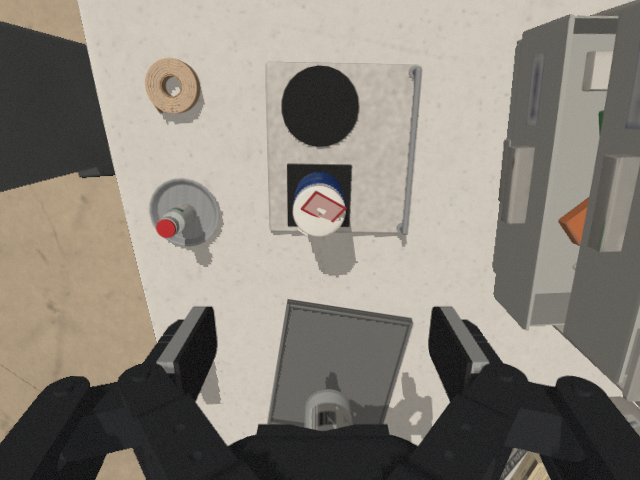

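The tablet bottle stands centred on its square pad (cap at (319,209), pad about (319,195)), the vial is still upright in the dish, and the round pad is free at (320,106). Now the infusion bottle.

```bash
python3 -m creep '[[1,-3,0.1,0,1],[1,-7.5,0.2,0,3],[1,-12,0.3,0,5],[1,-16.5,0.4,0,7],[1,-21,0.6,0,9.6],[1,-25,0.7,0,9.6],[1,-27.5,0.8,0,9.6],[1,-28,0.8,0,9.6]]'; python3 -m creep '[[1,0,0,0,0],[1,0,0,0,0],[1,0,0,0,0]]';python3 -c "
from h import *
o=get_obs();c=read_camera('wrist');P=campose(c,o)
u,s=blob(c,blue,(250,180,400,350));print(u,s,atz(c,u,P,.168))
go([.5440,-.411,.120],-13.6)"
```

```text
clock: 29.35
tcp_pos: [0.5406, -0.4139, 0.2593]
tool_rot: [0.788, 0.616, -0.002, -0.001]
wrist_force: [-0.6, 0.1, -0.3]
grip_width: 0.085
gripper_force: 0.0
clock: 29.65
tcp_pos: [0.5445, -0.4083, 0.2611]
tool_rot: [0.785, 0.619, 0.0, -0.0]
wrist_force: [0.1, 1.2, -0.1]
grip_width: 0.0857
gripper_force: 0.0
[323.84978992 248.05042017] [ 300  223   49   51 1904] [ 0.54529523 -0.40931755  0.168     ]
tcp [ 0.5444 -0.4084  0.2613] yaw -13.5 shift cm [-0.27  0.02 14.13] twist 0.1
```

```bash
python3 -m creep '[[1,-0.2,0,2,0],[1,-0.2,0,6,0],[1,-0.2,0,10,0],[1,-0.2,0,13,0],[1,-0.2,0,14.1,0],[1,-0.2,0,14.1,0],[1,-0.2,0,14.1,0]]'; python3 -m creep '[[0,0,0,0,0],[0,0,0,0,0],[0,0,0,0,0],[0,0,0,0,0],[0,0,0,0,0],[0,0,0,0,0]]' 60;python3 -m creep '[[0,0,0,-1,0],[0,0,0,-4,0],[0,0,0,-8,0],[0,0,0,-12,0],[0,0,0,-14,0],[0,0,0,-14.5,0],[0,0,0,-14.5,0]]';python3 -c "
from h import *
go([.561,-.0465,.26],-4)"
```

```text
clock: 30.4
tcp_pos: [0.5438, -0.4125, 0.1222]
tool_rot: [0.786, 0.618, 0.0, 0.001]
wrist_force: [0.3, -0.5, 0.2]
grip_width: 0.0851
gripper_force: 0.0
clock: 31.0
tcp_pos: [0.5438, -0.413, 0.1224]
tool_rot: [0.786, 0.618, 0.0, 0.002]
wrist_force: [0.0, 0.6, 6.9]
grip_width: 0.057
gripper_force: 63.7
clock: 31.7
tcp_pos: [0.5429, -0.4122, 0.2655]
tool_rot: [0.786, 0.618, 0.0, 0.0]
wrist_force: [-0.7, 0.6, -3.7]
grip_width: 0.0568
gripper_force: 64.9
tcp [ 0.5429 -0.4122  0.2655] yaw -13.6 shift cm [35.97 -6.86  0.54] twist -9.6
```

```bash
python3 -m creep '[[0,1.5,-0.3,0,0],[0,4.5,-0.9,0,-1],[0,8.5,-1.6,0,-2],[0,13,-2.5,0,-4],[0,17.5,-3.3,0,-5],[0,22,-4.2,0,-7],[0,26.5,-5,0,-8],[0,30,-5.7,0,-9.6]]'; python3 -m creep '[[0,3,0,0,0],[0,5,0,0,0],[0,5.5,0,0,0],[0,5.5,0,0,0],[0,5.5,0,0,0]]';python3 -c "
from h import *
go([.561,-.0475,.130],-4)"
```

```text
clock: 32.5
tcp_pos: [0.5575, -0.103, 0.263]
tool_rot: [0.73, 0.683, -0.001, -0.002]
wrist_force: [0.1, 0.5, -3.8]
grip_width: 0.0576
gripper_force: 65.2
clock: 33.0
tcp_pos: [0.5615, -0.0538, 0.2646]
tool_rot: [0.732, 0.681, -0.001, -0.0]
wrist_force: [1.2, -0.7, -3.3]
grip_width: 0.0568
gripper_force: 65.2
tcp [ 0.5615 -0.0538  0.2646] yaw -4.1 shift cm [ 0.64 -0.08 13.45] twist -0.1
```

```bash
python3 -m creep '[[0,0.3,0,0.5,0],[0,0.6,0,3,0],[0,0.6,0,6,0],[0,0.6,0,9,0],[0,0.6,0,11.5,0],[0,0.6,0,12.7,0],[0,0.6,0,13,0],[0,0.6,0,13,0]]'; python3 -m creep '[[0,0,0,0,0]]'; python3 -c "
from h import *
go([.561,-.0475,.1294],-4)"
```

```text
clock: 33.8
tcp_pos: [0.5628, -0.0469, 0.1357]
tool_rot: [0.732, 0.682, -0.0, 0.0]
wrist_force: [0.0, 0.0, -3.3]
grip_width: 0.0568
gripper_force: 65.2
clock: 33.9
tcp_pos: [0.5634, -0.0467, 0.1366]
tool_rot: [0.732, 0.682, 0.001, 0.001]
wrist_force: [0.2, -0.7, -2.9]
grip_width: 0.0569
gripper_force: 65.2
tcp [ 0.5634 -0.0467  0.1366] yaw -4.0 shift cm [-0.1  -0.24  0.72] twist -0.0
```

```bash
python3 -m creep '[[0,-0.1,-0.2,0.2,0],[0,-0.1,-0.2,0.4,0],[0,-0.1,-0.2,0.55,0],[0,-0.1,-0.2,0.65,0],[0,-0.1,-0.2,0.7,0],[0,-0.1,-0.2,0.7,0]]'
```

```text
clock: 34.5
tcp_pos: [0.5607, -0.0471, 0.1293]
tool_rot: [0.731, 0.682, 0.0, -0.0]
wrist_force: [-3.0, 0.5, 7.0]
grip_width: 0.0567
gripper_force: 66.2
```

Contact (7 N up). Now release, retract, and check.

```bash
python3 -m creep '[[1,0,0,0,0],[1,0,0,0,0],[1,0,0,0,0],[1,0,0,0,0],[1,0,0,-1,0],[1,0,0,-5,0],[1,0,0,-10,0],[1,0,0,-14,0]]';python3 -m creep '[[1,-4,0,-1,0],[1,-9,0,-1,0],[1,-14,0,-1,0],[1,-14,0,-1,0],[1,-14,0,-1,0],[1,-14,0,-1,0]]';python3 -c "
from h import *
o=get_obs();c=read_camera('wrist');P=campose(c,o);save(c,'w7.png')
u,s=blob(c,blue,(200,10,450,330));print(u,s,atz(c,u,P,.175))
c=read_camera('scene');P=campose(c);a=np.array(c['pixels'])[140:365,190:470];cv2.imwrite('pics/s7.png',cv2.resize(a[...,::-1],None,fx=2.6,fy=2.6))
"
```

```text
clock: 35.3
tcp_pos: [0.5606, -0.0477, 0.2716]
tool_rot: [0.732, 0.682, 0.001, 0.001]
wrist_force: [1.5, -0.1, -0.5]
grip_width: 0.0857
gripper_force: 0.0
clock: 35.9
tcp_pos: [0.5511, -0.1857, 0.2785]
tool_rot: [0.731, 0.682, 0.0, -0.0]
wrist_force: [0.6, 0.2, -0.4]
grip_width: 0.0856
gripper_force: 0.0
[322.95524957  16.2444062 ] [299  10  50  17 581] [ 0.56026801 -0.05559115  0.175     ]
```

View pics/w7.png

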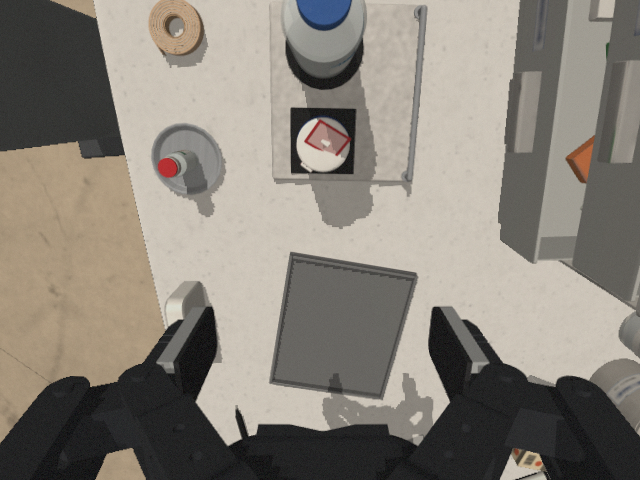

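View pics/s7.png

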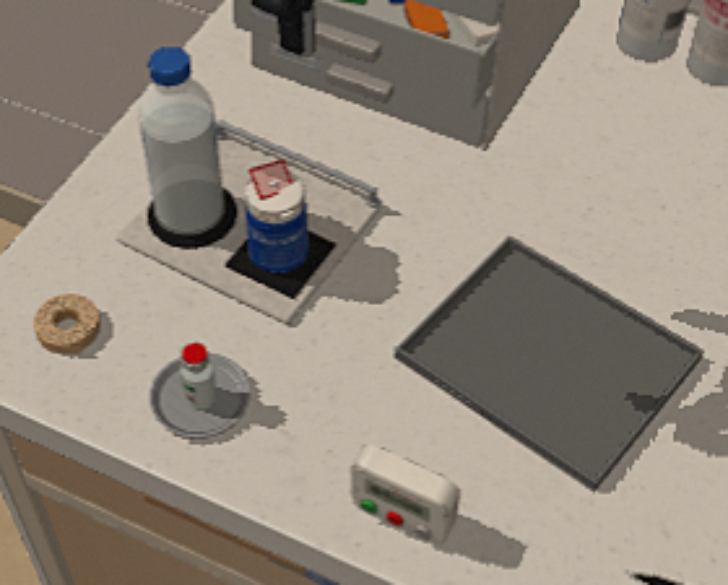

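Both bottles stand upright on their pads, almost exactly as at the start. The vial is upright in the dish, and the tape and timer haven't moved.

```bash
python3 -c "
from workcell import order
print(order.hand_in())"
```

```text
the job is handed in; nothing more can be done
None
```

The job is handed in: both bottles went to the tray, the vial then went upright into the dish, and both bottles are back upright on their own pads, with the tape and timer not touched; no score came back after the hand-in.

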